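# Cover the specimen pot with its lid

## Task

Close the pot that has the black specimen in it: take the lid that fits it, the wide one, by its knob, lower it onto the pot (do not drop it) and let go, so that it sits fully down and level on the rim. Leave both pots, and the small lid, standing where they are.

Things in the scene. Friction and masses are not known exactly. Their poses are not given: they have to be found in the camera images.
- pot_rim (a point): Centre of the mouth, level with the rim's top, of the pot to be closed: a loose round steel pot, 100 mm across outside, 92 mm across inside, 45 mm high, 0.6 kg, standing upright on the worktop. A black cylinder (mounted specimen, 30 mm across, 17 mm high) lies in it; that alone tells it from the other pot. z points up.
- empty_pot_rim (a point): The same point of the second pot, of the same shape and size but empty. It stays open and in place.
- wide_lid_knob (a point): Knob centre of the fitting lid: loose round steel disc 108 mm across, 5 mm thick, 0.2 kg; below it a plug 10 mm deep, tapering from 84 to 74 mm, on which it stands. On top a black knob, head 26 mm across, 22 mm high, on a neck. The point is the head's centre, on the lid's axis: 40 mm above the plug's foot, 25 mm above the disc's top, 30 mm above the rim once seated. z up; yaw does not matter.
- small_lid_knob (a point): The same point of the other lid: same heights and same knob, but its disc is only 74 mm across and would fall into the pots. It stays in place.

How it is judged (in metres and radians):
On the way:
1. the wide lid, held in the fingers, has been lowered to within 20 mm of its seat on the pot with the specimen (contact force between the fingers and wide_lid above 0.5 N and horizontal distance between wide_lid_knob and pot_rim below 0.02 m and z of wide_lid_knob in the frame of pot_rim between 0.02 and 0.05 m), for 0.05 s.
At the end, for the whole second after the job is handed in: The wide lid rests, released, on the pot with the specimen: axes within 10 mm, knob centre 30 mm above the rim to 3 mm, tilt under 4 degrees. That pot stands upright on the worktop; both pots and the small lid are within 30 mm of where they began (horizontal distance between wide_lid_knob and pot_rim below 0.01 m and z of wide_lid_knob in the frame of pot_rim between 0.027 and 0.033 m and angle between each of wide_lid_knob, pot_rim's own z axis and vertical below 0.07 rad and height (world z) of pot_rim below 0.05 m and linear speed of wide_lid below 0.02 m/s and distance of each of pot_rim, empty_pot_rim, small_lid_knob from where it was at the start of the episode below 0.03 m); the robot touches nothing.
It fails at once if the pot with the specimen is shoved more than 40 mm or tipped more than 15 degrees (distance of pot_rim from where it was at the start of the episode above 0.04 m or angle between pot_rim's own z axis and vertical above 0.26 rad).
It fails at once if the empty pot or the small lid is moved more than 40 mm (distance of any of empty_pot_rim, small_lid_knob from where it was at the start of the episode above 0.04 m).
It also fails if it takes over 32 s, if anything falls off the work surface, if the arm or the gripper's body presses on something with over 40 N, if the wrist force passes 120 N, or if a joint passes its speed limit or range.

## Robot

A 7-joint arm with a two-finger parallel gripper is mounted at the origin on a cart in front of the work surface, level with it; the furniture and walls round the work are solid. World frame = base frame: x ahead of the robot, y to its left, z up, the work surface at z = 0. Lengths are in mm, angles in rad, forces in N, time in s.
With the tool pointing down it reaches from about 400 to 875 mm from the base axis. Payload 4.4 kg.
Tool frame: the origin (TCP) lies between the finger pads; the fingertips stand ctrl.tcp_to_tips ahead of it and the grasp point (between the pads) lies 8 mm behind it (ctrl.tcp_to_tips is the distance from the TCP to the fingertips, in mm); z points along the fingers, y is the direction in which the jaws open and shut (so a half turn about z gives the same grasp; the last joint's range is limited). The gripper opens to 85 mm and grips with 20 to 120 N. Pads are 22 mm wide; open, the fingers measure 114 mm over their backs; the gripper's body (76 mm by 85 mm) begins 54 mm behind the grasp point. The pads swing forward as they close: fully open they stand 13 mm farther back than shut.
Start: joints at [1.133, 0.628, 0.038, 1.517, -0.027, 0.996, -0.02], TCP at [236.168, -605.592, 242.313] pointing down, gripper open.
Joint ranges: [-3.06, 3.06], [-0.37, 2.12], [-1.25, 1.32], [0.18, 2.47], [-1.1, 4.24], [0.23, 1.98], [-2.94, 2.94]. Speed limits (rad/s): [2.57, 2.57, 3.14, 3.14, 3.14, 3.14, 3.14].

## Interface

Orientations are given as [roll, pitch, yaw] about the fixed x, y, z axes, in that order (R = Rz(yaw) Ry(pitch) Rx(roll)).
In Python, from cell import ctrl gives the robot as it stands.
- The arm moves only by the tool send_rows, never from a script. Its argument "rows" is a list of rows, each an object of numbers: "x", "y", "z": the shift along the world's x, y, z in cm; "roll": the turn about the world's z in degrees; "claw": the closure, from 0 (fully open) to 1 (shut). A call has 1 to 5 rows; each row is the pose to reach, as a shift and turn from the pose commanded when the call began; what a row does not reach only later rows make up. A row lasts 1/12 s, in which the tool goes at most 41.7 mm and 7.16 degrees, less where a joint would pass 70% of its speed; a pose out of reach is approached as far as the arm can. A call with a gripper value outside its range is refused whole. The fingers move at their own pace and stop on an object; the grip force is fixed at half the most. Time passes only in rows, so rows that repeat a pose let the fingers close. It gives the time, the measured TCP pose, the force and the opening at its end, in the units of the state.
- ctrl.read_state(): the state, without advancing time (a new reading comes with each control period).
- ctrl.get_image(name): name is "scene" or "top" or "wrist"; returns (picture, depth): 384x512x3 uint8, blue, green, red; 384x512 float32, mm along the optical axis (not along the pixel's ray), 0 where there is no reading.
- ctrl.get_calibration(name): a dict with "intrinsics" (3x3 intrinsics, pixels), "T" (4x4, takes a point from camera to world coordinates). Camera axes: x right, y down, z forward; pixel columns grow to the right and rows downward; lengths in mm; the calibration is good to about 2 mm. The wrist camera is an equidistant fisheye: a pixel r from the principal point sees the ray r / f radians off the axis. A picture is of the moment at which its call begins: read the wrist's pose just before it. get_calibration takes no time and is no camera call; for the wrist camera it gives the pose at the moment of the call.
- ctrl.finish_job(): hands the job in, once; it reports no verdict.
Trained networks look in the newest picture that a camera, given by its name, has taken for a name from the list of things; names that differ only in an ending like _2 or _b are one class to them, and where a whole thing is asked for, a point or a joint stands for the part that bears it (a point fixed in the world has none). Each returns a list of dicts, best first, with "confidence" (0 to 1); they miss things now and then, are a little off and sometimes report something else, mostly with a low value. They report only what shows in the picture. A call takes as long as a camera call.
- ctrl.recognise(camera, query): "uv" ([column, row] in pixels, amid what is visible of it).
- ctrl.regions_of(camera, query): "region" (384x512 bool, what is visible of it) and "uv" ([column, row] in pixels, amid what is visible of it).
- ctrl.place_of(camera, query): "uv" ([column, row] in pixels: a listed point, or the origin of a listed thing).
The state is a dict: "clock": time; "qpos": joint angles; "qd": joint speeds; "tau": joint torques, N m; "eef_pos": TCP position; "tool_rot": TCP orientation; "force": force on the tool from outside, world axes, zero at the start; "torque": the same for the moment, N m; "width": finger opening in mm.
Only numpy, scipy, OpenCV 4.12 (cv2) and the standard library are available. Lean on these libraries where they do the work, as an engineer would, in place of code of your own. Each camera call takes 0.05 s, during which the arm holds its last target. There are 200 camera calls.

## Working session

There is one attempt and no reset: what is moved stays moved. The work goes in short steps, Python scripts to look and compute and a tool call to move; the robot and the scene stay as the last step left them, time stands still between calls to the robot, and variables do not carry over. Pictures are saved under pics/ and viewed, on a budget of 10 in all, crops included, one or two more only if the job needs it, and the job is handed in when it is done.

Besides the shell and the picture viewer there is one more tool, called as a command line: name --argument value ..., lists and objects as JSON in quotes. send_rows: Moves the arm, as the interface text tells. Its arguments: {"type":"object","properties":{"rows":{"type":"array"}},"required":["rows"]}

```bash
mkdir -p pics
cat > h.py <<'E'
import numpy as np,cv2
from cell import ctrl
def world(cam,uv,depth):
    c=ctrl.get_calibration(cam);K=np.array(c["intrinsics"]);T=np.array(c["T"])
    u,v=int(round(uv[0])),int(round(uv[1]))
    w=depth[max(v-1,0):v+2,max(u-1,0):u+2];w=w[w>0]
    if len(w)==0:return None
    z=np.median(w);p=np.array([(uv[0]-K[0,2])/K[0,0]*z,(uv[1]-K[1,2])/K[1,1]*z,z,1])
    return (T@p)[:3].round(1)
E
python3 - <<'E'
from h import *
s=ctrl.read_state();print(s)
print(ctrl.tcp_to_tips)
ims=[]
for c in("scene","top"):
    im,d=ctrl.get_image(c);ims.append(im);np.save(c+"d.npy",d)
    cv2.imwrite(f"{c}.png",im)
    k=ctrl.get_calibration(c);print(c,np.array(k["T"]).round(2).tolist(),k["intrinsics"])
    for q in("pot_rim","empty_pot_rim","wide_lid_knob","small_lid_knob"):
        for r in ctrl.place_of(c,q)[:3]:print(c,q,np.round(r["uv"],1),round(r["confidence"],2),world(c,r["uv"],d))
cv2.imwrite("pics/1.png",cv2.resize(ims[0],(800,600)))
cv2.imwrite("pics/2.png",cv2.resize(ims[1],(800,600)))
E
```

```text
{'clock': 0.0, 'qpos': array([ 1.13318624,  0.62934446,  0.03843791,  1.51839054, -0.02700634,
        0.99629714, -0.01997391]), 'qd': array([-1.34662198e-03, -1.03121466e-03,  1.91496632e-03,  6.28116478e-05,
       -7.05639859e-04,  9.48748189e-04, -3.46150719e-04]), 'tau': array([-1.67873446e-05, -5.63403404e+01,  1.22604780e+00, -1.93448710e+01,
        1.09064006e-02,  1.05880393e-02,  4.75475105e-06]), 'eef_pos': array([ 235.95320867, -605.00021811,  241.38287225]), 'tool_rot': array([-3.13967109e+00,  1.80544327e-05,  3.71835507e-01]), 'force': array([ 0.37630922, -0.37609077,  0.503112  ]), 'torque': array([-0.00176511,  0.03293389,  0.03053049]), 'width': 85.19996688833028}
11.0
scene [[-0.74, -0.49, 0.47, 29.63], [-0.68, 0.53, -0.51, 649.36], [-0.0, -0.69, -0.72, 890.6], [0.0, 0.0, 0.0, 1.0]] [[494.76387979   0.         247.88185169]
 [  0.         494.76387979 195.68913613]
 [  0.           0.           1.        ]]
scene pot_rim [201.7 220.8] 0.67 [635.4 155.9   3.4]
scene empty_pot_rim [247.2 171.6] 0.81 [667.6 -38.8   8. ]
scene wide_lid_knob [337.  182.1] 0.57 [ 456.5 -134.7   40. ]
top [[0.01, -0.99, 0.16, 406.02], [-1.0, -0.01, -0.01, 74.67], [0.01, -0.16, -0.99, 921.5], [0.0, 0.0, 0.0, 1.0]] [[373.17151392   0.         258.5301865 ]
 [  0.         373.17151392 190.99020518]
 [  0.           0.           1.        ]]
top pot_rim [211.2 167.6] 0.62 [609.1 184.8  20.5]
top empty_pot_rim [292.9 150. ] 0.76 [660.5 -19.1   3.4]
top wide_lid_knob [349.5 229.8] 0.89 [ 456.9 -144.9   50.3]
top small_lid_knob [192.6 240.3] 0.72 [430.  219.5  49.8]
```

View pics/1.png

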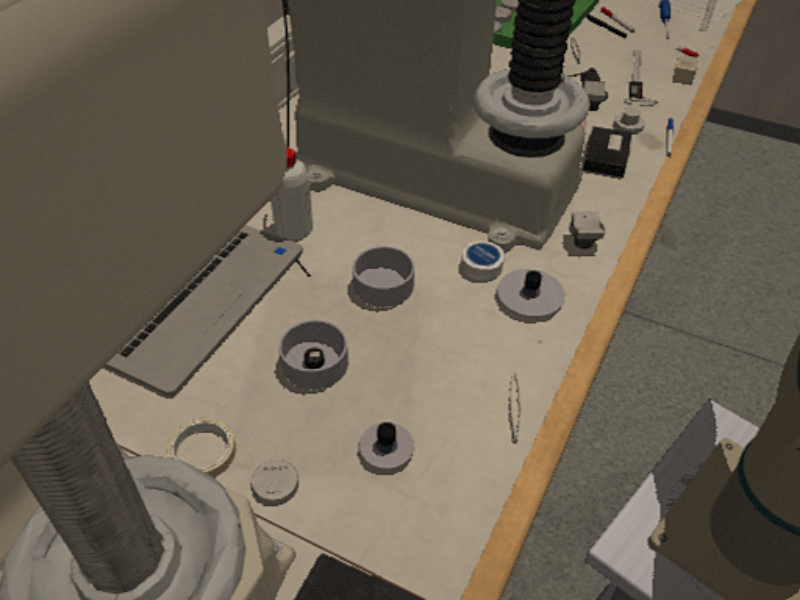

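View pics/2.png

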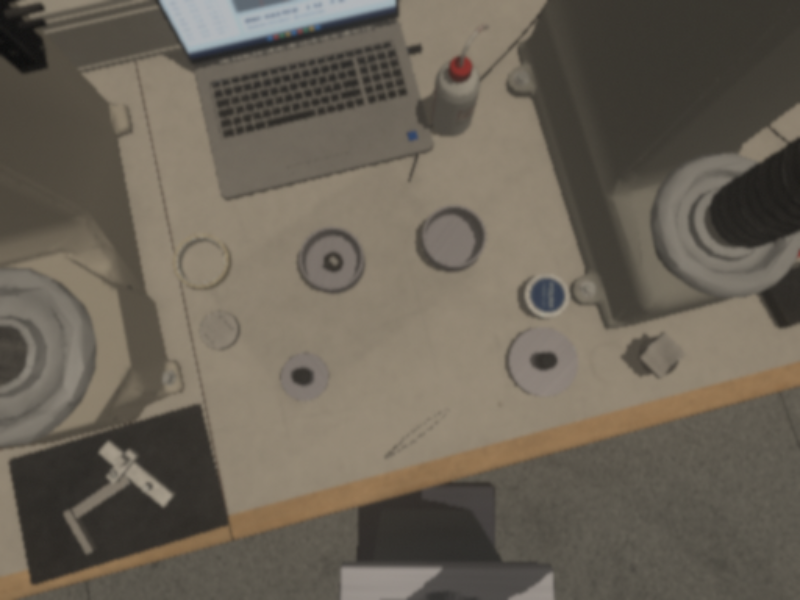

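The scene view shows the specimen pot at (313,355), the empty pot at (383,277), the wide lid at (531,293) and the small lid at (386,447). The top view shows them at (331,261), (451,239), (543,361) and (304,376). Machines flank the work on both sides. Next I'll fit circles from the depth images and map the obstacles.

```bash
cat >> h.py <<'E'
def cloud(cam,d):
    c=ctrl.get_calibration(cam);K=np.array(c["intrinsics"]);T=np.array(c["T"])
    v,u=np.nonzero(d>0);z=d[v,u]
    P=np.c_[(u-K[0,2])/K[0,0]*z,(v-K[1,2])/K[1,1]*z,z,np.ones(len(z))]
    return (P@T.T)[:,:3]
def circ(P):
    from scipy.optimize import least_squares
    P=P[:,:2];m=P.mean(0)
    return least_squares(lambda q:np.hypot(*(P-q[:2]).T)-q[2],[*m,40],loss="soft_l1",f_scale=2).x
E
python3 - <<'E'
from h import *
C={c:cloud(c,np.load(c+"d.npy")) for c in("scene","top")}
g={"pot":(613,180),"empty":(660,-19),"wide":(457,-145),"small":(430,220)}
for n,(x,y) in g.items():
  for c,P in C.items():
    Q=P[np.hypot(P[:,0]-x,P[:,1]-y)<75]
    if n in("pot","empty"):
        R=Q[(Q[:,2]>40)];print(n,c,circ(R).round(1),len(R),"top z",np.percentile(R[:,2],[50,90]).round(1))
    else:
        R=Q[(Q[:,2]>33)];D=Q[(Q[:,2]>11)&(Q[:,2]<22)]
        h=cv2.minEnclosingCircle(D[:,:2].astype(np.float32))
        print(n,c,"knob",R.mean(0).round(1),R.min(0).round(),R.max(0).round(),"disc",np.median(D,0).round(1),np.round(h[0]),round(h[1],1))
P=np.vstack(list(C.values()))
# height map, 50mm cells
xs=range(200,900,50);ys=range(350,-750,-50)
print("y\\x",*xs)
for y in ys: print(f"{y:5d}",*[f"{(lambda s:int(np.percentile(s,98)) if len(s)>3 else -1)(P[(abs(P[:,0]-x)<25)&(abs(P[:,1]-y)<25),2]):4d}" for x in xs])
E
```

```text
pot scene [611.  181.8  47.6] 287 top z [44.3 46.7]
pot top [612.4 180.9  47.7] 217 top z [43.2 45.5]
empty scene [647.9  -7.9  47.7] 247 top z [44.3 47. ]
empty top [649.   -8.6  47.7] 222 top z [43.6 45.8]
wide scene knob [ 454.7 -144.8   46.7] [ 443. -162.   34.] [ 469. -134.   55.] disc [ 450.9 -141.6   15.5] [ 467. -147.] 64.7
wide top knob [ 456.7 -146.9   48.4] [ 445. -161.   33.] [ 468. -136.   54.] disc [ 456.5 -146.5   13.9] [ 467. -148.] 62.5
small scene knob [427.6 223.8  47.8] [417. 210.  33.] [443. 234.  55.] disc [422.7 228.1  15.2] [430. 220.] 38.7
small top knob [431.  219.7  48.6] [419. 208.  34.] [442. 233.  53.] disc [429.6 218.2  14. ] [431. 221.] 36.6
y\x 200 250 300 350 400 450 500 550 600 650 700 750 800 850
  350    5    5    5    4    3   12   16   15   20   20   14   16   17   16
  300    2    2    3    2    3    3    3    3    3    3    3   16   16   16
  250    2    2    2    3   41   50    3    3   44   25    3   16   17   16
  200    0    2    2    3   49   51    3   44   44   45    3   15   16   17
  150   -1    2    3    2    3    3    3   44   45   4
[... 613 characters left out ...]
8  489   -1   -1
 -300 -753 -752 -750    2    3   47  122  222  388  399  425   -1   -1   -1
 -350 -753 -753 -752    1    3   47   47  222  385  349  364  347   -1   -1
 -400 -753 -752 -750  -12    3    3    3  221  240   -1  220  304   -1   -1
 -450 -754 -753 -750 -751    3    3    3  132  220   -1   -1   -1   -1   -1
 -500 -752 -752 -751 -749    2    3    3   28   30   -1   -1   -1    2    3
 -550 -752 -751 -750 -750    0    3   27   30   30   11   -1   -1   12   12
 -600 -752 -752 -752 -749 -748    3    3   29   31   26   -1   -1   -1    2
 -650 -751 -753 -751 -748 -749    3   10   27   35    8   49   -1   -1   -1
 -700 -754 -751 -750 -749 -749    1   12   15   37   48   49   -1   -1   -1
```

send_rows --rows '[{"x": 1,"y": 3},{"x": 2,"y": 6.5},{"x": 3.5,"y": 10},{"x": 5,"y": 13.5},{"x": 6.5,"y": 17}]'

```text
$.rows[0]: bad value
```

send_rows --rows '[{"x": 1.5,"y": 3.5},{"x": 3,"y": 7},{"x": 5,"y": 10.5},{"x": 7,"y": 14},{"x": 9,"y": 17.5}]'

```text
$.rows[0]: bad value
```

send_rows --rows '[{"x": 2,"y": 3.2},{"x": 4,"y": 6.5,"z": -1},{"x": 6,"y": 9.5,"z": -3},{"x": 6.6,"y": 11.2,"z": -5},{"x": 6.6,"y": 11.2,"z": -7}]'

```text
$.rows[0]: bad value
```

Run:
```python
from h import *
s=ctrl.read_state();print({k:np.round(s[k],3).tolist() for k in("clock","qpos","eef_pos","tool_rot","force","width")})
c=ctrl.get_calibration("wrist");K=np.array(c["intrinsics"]);T=np.array(c["T"]);im,d=ctrl.get_image("wrist")
for q in("wide_lid_knob",):
  for r in ctrl.place_of("wrist",q)[:2]:
    u,v=r["uv"];a=np.array([(u-K[0,2])/K[0,0],(v-K[1,2])/K[1,1]]);t=np.hypot(*a)
    ray=T[:3,:3]@np.r_[a/t*np.sin(t),np.cos(t)];o=T[:3,3]
    print(r["uv"],r["confidence"],o.round(),(o+ray*(40-o[2])/ray[2]).round(1))
cv2.imwrite("pics/3.png",im)
```

```text
{'clock': 0.5, 'qpos': [1.133, 0.628, 0.039, 1.517, -0.027, 0.996, -0.02], 'eef_pos': [236.158, -605.571, 242.293], 'tool_rot': [-3.142, -0.0, 0.372], 'force': [-1.131, -0.354, 0.276], 'width': 85.591}
```

View pics/3.png

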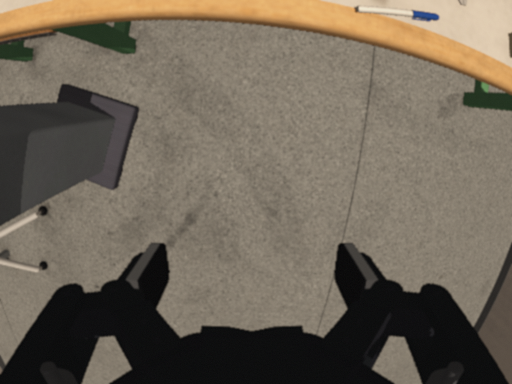

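The moves were refused because every field is required, so the wrist view still shows only the floor and the gripper. I'll resend with all fields.

send_rows --rows '[{"x": 1,"y": 3,"z": 0,"roll": 0,"claw": 0},{"x": 2,"y": 6.5,"z": 0,"roll": 0,"claw": 0},{"x": 3.5,"y": 10,"z": 0,"roll": 0,"claw": 0},{"x": 5,"y": 13.5,"z": 0,"roll": 0,"claw": 0},{"x": 6.5,"y": 17,"z": 0,"roll": 0,"claw": 0}]'

```text
clock: 1.02
eef_pos: [301.5, -434.0, 242.5]
tool_rot: [3.141, -0.0, 0.371]
force: [1.1, -0.3, 0.3]
width: 85.3
```

send_rows --rows '[{"x": 1.5,"y": 3.5,"z": 0,"roll": 0,"claw": 0},{"x": 3,"y": 7,"z": 0,"roll": 0,"claw": 0},{"x": 5,"y": 10.5,"z": 0,"roll": 0,"claw": 0},{"x": 7,"y": 14,"z": 0,"roll": 0,"claw": 0},{"x": 9,"y": 17.5,"z": 0,"roll": 0,"claw": 0}]'

```text
clock: 1.43
eef_pos: [391.8, -259.0, 242.7]
tool_rot: [3.141, -0.001, 0.371]
force: [0.5, -0.6, 0.9]
width: 85.3
```

send_rows --rows '[{"x": 2,"y": 3.2,"z": 0,"roll": 0,"claw": 0},{"x": 4,"y": 6.5,"z": -1,"roll": 0,"claw": 0},{"x": 6,"y": 9.5,"z": -3,"roll": 0,"claw": 0},{"x": 6.6,"y": 11.3,"z": -5,"roll": 0,"claw": 0},{"x": 6.6,"y": 11.3,"z": -7,"roll": 0,"claw": 0}]'

```text
clock: 1.85
eef_pos: [460.0, -142.2, 172.0]
tool_rot: [-3.141, -0.004, 0.38]
force: [-0.1, -0.5, -0.2]
width: 85.2
```

```bash
cat >> h.py <<'E'
def look(q,z,png):
    s=ctrl.read_state();print({k:np.round(s[k],3).tolist() for k in("clock","qpos","eef_pos","tool_rot","force","width")})
    c=ctrl.get_calibration("wrist");K=np.array(c["intrinsics"]);T=np.array(c["T"]);im,d=ctrl.get_image("wrist")
    for r in ctrl.place_of("wrist",q)[:2]:
        u,v=r["uv"];a=np.array([(u-K[0,2])/K[0,0],(v-K[1,2])/K[1,1]]);t=np.hypot(*a)
        ray=T[:3,:3]@np.r_[a/t*np.sin(t),np.cos(t)];o=T[:3,3]
        print(r["uv"],r["confidence"],o.round(),(o+ray*(z-o[2])/ray[2]).round(1))
    cv2.imwrite(png,im)
E
python3 -c '
from h import *
look("wide_lid_knob",40,"pics/4.png")'
```

```text
{'clock': 1.85, 'qpos': [0.254, 0.496, -0.015, 2.052, 0.007, 0.591, -0.956], 'eef_pos': [460.031, -142.189, 172.0], 'tool_rot': [-3.141, -0.004, 0.38], 'force': [-0.138, -0.546, -0.167], 'width': 85.178}
[259.8, 197.8] 0.69 [ 526. -117.  304.] [ 453.6 -154.    40. ]
```

View pics/4.png

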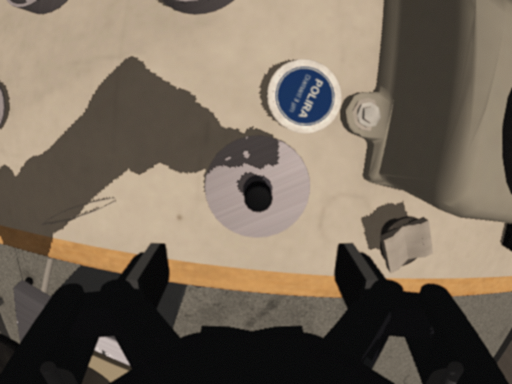

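The wrist view shows the wide lid at (257,187) with its knob at (258,194). It lies between the jaws' line and the blue tin. The arm was still settling, so I'll measure again.

```bash
python3 -c '
from h import *
look("wide_lid_knob",40,"w.png")
c=ctrl.get_calibration("wrist");K=np.array(c["intrinsics"]);T=np.array(c["T"]);im,d=ctrl.get_image("wrist")
v,u=np.nonzero(d>0);a=np.c_[(u-K[0,2])/K[0,0],(v-K[1,2])/K[1,1]];t=np.hypot(*a.T)+1e-9
z=d[v,u];P=np.c_[a/t[:,None]*np.tan(t)[:,None]*z[:,None],z]@T[:3,:3].T+T[:3,3]
Q=P[np.hypot(P[:,0]-457,P[:,1]+148)<75]
H=Q[Q[:,2]>48];print("knobtop",H.mean(0),cv2.minEnclosingCircle(H[:,:2].astype(np.float32)))
D=Q[(Q[:,2]>10)&(Q[:,2]<22)];print("disc",np.median(D,0),cv2.minEnclosingCircle(D[:,:2].astype(np.float32)),np.percentile(P[:,2],50))
'
```

```text
{'clock': 1.95, 'qpos': [0.259, 0.499, -0.011, 2.054, 0.009, 0.593, -0.954], 'eef_pos': [455.721, -145.886, 170.186], 'tool_rot': [-3.138, 0.004, 0.375], 'force': [-0.597, -0.453, 0.76], 'width': 85.466}
[255.9, 191.3] 0.67 [ 523. -121.  302.] [ 453.1 -151.8   40. ]
knobtop [ 465.31102622 -146.01620347  237.80112569] ((458.2968444824219, -147.7999725341797), 74.52752685546875)
disc [ 460.00837375 -148.80654994   15.31481948] ((464.4579162597656, -151.6911163330078), 63.60355758666992) 1.0443561581532208
```

```bash
cat >> h.py <<'E'
def wcloud():
    c=ctrl.get_calibration("wrist");K=np.array(c["intrinsics"]);T=np.array(c["T"]);im,d=ctrl.get_image("wrist")
    v,u=np.nonzero(d>0);a=np.c_[(u-K[0,2])/K[0,0],(v-K[1,2])/K[1,1]];t=np.hypot(*a.T)+1e-9
    z=d[v,u];return np.c_[a/t[:,None]*np.tan(t)[:,None]*z[:,None],z]@T[:3,:3].T+T[:3,3]
E
python3 -c '
from h import *
look("wide_lid_knob",40,"w.png")
P=wcloud()
Q=P[(np.hypot(P[:,0]-457,P[:,1]+148)<30)]
H=Q[(Q[:,2]>46)&(Q[:,2]<57)];print("knobtop",H.mean(0),len(H),cv2.minEnclosingCircle(H[:,:2].astype(np.float32)))
Q=P[(np.hypot(P[:,0]-457,P[:,1]+148)<62)]
D=Q[(Q[:,2]>11)&(Q[:,2]<20)];h=cv2.convexHull(D[:,:2].astype(np.float32))[:,0]
print("disc",circ(h))
'
```

```text
{'clock': 2.1, 'qpos': [0.262, 0.494, -0.009, 2.051, 0.009, 0.595, -0.954], 'eef_pos': [457.42, -148.73, 173.166], 'tool_rot': [3.14, -0.001, 0.37], 'force': [-0.212, 0.674, 0.34], 'width': 85.059}
[254.5, 188.7] 0.91 [ 524. -124.  305.] [ 456.7 -153.2   40. ]
knobtop [ 455.74112619 -151.01340575   50.93083463] 617 ((454.9384460449219, -151.4725799560547), 12.838054656982422)
disc [ 454.51324477 -151.43086283   53.67657665]
```

send_rows --rows '[{"x": -0.15,"y": -0.25,"z": -2.5,"roll": 0,"claw": 0},{"x": -0.15,"y": -0.25,"z": -5.5,"roll": 0,"claw": 0},{"x": -0.15,"y": -0.25,"z": -8.5,"roll": 0,"claw": 0},{"x": -0.15,"y": -0.25,"z": -11,"roll": 0,"claw": 0},{"x": -0.15,"y": -0.25,"z": -12.5,"roll": 0,"claw": 0}]'

```text
clock: 2.67
eef_pos: [455.1, -150.6, 45.9]
tool_rot: [-3.141, 0.001, 0.37]
force: [-0.1, -0.5, 0.6]
width: 85.5
```

send_rows --rows '[{"x": 0,"y": 0,"z": -0.7,"roll": 0,"claw": 0},{"x": 0,"y": 0,"z": -1.3,"roll": 0,"claw": 0},{"x": 0,"y": 0,"z": -1.3,"roll": 0,"claw": 0},{"x": 0,"y": 0,"z": -1.3,"roll": 0,"claw": 0},{"x": 0,"y": 0,"z": -1.3,"roll": 0,"claw": 0}]'

```text
clock: 3.08
eef_pos: [456.4, -150.4, 35.4]
tool_rot: [3.14, -0.002, 0.372]
force: [0.1, -0.2, -0.2]
width: 85.5
```

```bash
python3 -c '
from h import *
look("wide_lid_knob",40,"pics/5.png")'
```

```text
{'clock': 3.083, 'qpos': [0.265, 0.753, -0.008, 2.133, 0.021, 0.254, -0.961], 'eef_pos': [456.428, -150.416, 35.359], 'tool_rot': [3.14, -0.002, 0.372], 'force': [0.068, -0.219, -0.194], 'width': 85.496}
[249.5, 266.2] 0.76 [ 523. -125.  167.] [ 453.2 -151.7   40. ]
```

View pics/5.png

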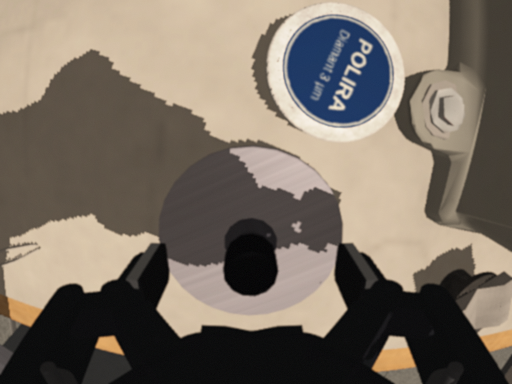

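The knob at (250,265) sits midway between the pads at (155,270) and (350,270), so I'll close.

send_rows --rows '[{"x": 0,"y": 0,"z": 0,"roll": 0,"claw": 1},{"x": 0,"y": 0,"z": 0,"roll": 0,"claw": 1},{"x": 0,"y": 0,"z": 0,"roll": 0,"claw": 1},{"x": 0,"y": 0,"z": 0,"roll": 0,"claw": 1},{"x": 0,"y": 0,"z": 0,"roll": 0,"claw": 1}]'

```text
clock: 3.6
eef_pos: [455.7, -150.1, 34.4]
tool_rot: [3.142, -0.0, 0.372]
force: [-0.1, -0.2, 4.1]
width: 25.8
```

send_rows --rows '[{"x": 0,"y": 0,"z": 0,"roll": 0,"claw": 1},{"x": 0,"y": 0,"z": 0,"roll": 0,"claw": 1},{"x": 0,"y": 0,"z": 0,"roll": 0,"claw": 1},{"x": 0,"y": 0,"z": 0,"roll": 0,"claw": 1},{"x": 0,"y": 0,"z": 0,"roll": 0,"claw": 1}]'

```text
clock: 4.02
eef_pos: [455.7, -150.1, 34.6]
tool_rot: [3.141, -0.0, 0.372]
force: [-0.7, 1.5, 5.7]
width: 24.4
```

send_rows --rows '[{"x": 0,"y": 0,"z": 1,"roll": 0,"claw": 1},{"x": 0,"y": 0,"z": 3,"roll": 0,"claw": 1},{"x": 0,"y": 0,"z": 6,"roll": 0,"claw": 1},{"x": 0,"y": 0,"z": 8.5,"roll": 0,"claw": 1},{"x": 0,"y": 0,"z": 10,"roll": 0,"claw": 1}]'

```text
clock: 4.43
eef_pos: [456.2, -150.3, 136.8]
tool_rot: [3.14, -0.002, 0.372]
force: [-0.1, -0.8, -3.1]
width: 23.9
```

send_rows --rows '[{"x": 0,"y": 0,"z": 2,"roll": 0,"claw": 1},{"x": 0,"y": 0,"z": 2,"roll": 0,"claw": 1},{"x": 0,"y": 0,"z": 2,"roll": 0,"claw": 1}]'

```text
clock: 4.68
eef_pos: [456.1, -150.2, 155.3]
tool_rot: [3.14, -0.002, 0.372]
force: [0.3, 0.3, -2.3]
width: 24.0
```

```bash
python3 -c '
from h import *
look("wide_lid_knob",160,"w5.png")
im,d=ctrl.get_image("scene");P=cloud("scene",d)
Q=P[(abs(P[:,2]-132)<14)&(np.hypot(P[:,0]-456,P[:,1]+150)<75)]
Q=P[(np.hypot(P[:,0]-456,P[:,1]+150)<58)&(P[:,2]>110)&(P[:,2]<145)]
A=np.c_[Q[:,:2]-[456,-150],np.ones(len(Q))]
from scipy.optimize import least_squares
print("plane",least_squares(lambda p:A@p-Q[:,2],[0,0,130],loss="soft_l1",f_scale=1).x,len(Q))
cv2.imwrite("pics/6.png",cv2.resize(im[90:290,180:440],(780,600),interpolation=cv2.INTER_CUBIC))'
```

```text
{'clock': 4.683, 'qpos': [0.27, 0.524, -0.014, 2.07, 0.014, 0.546, -0.953], 'eef_pos': [456.074, -150.196, 155.262], 'tool_rot': [3.14, -0.002, 0.372], 'force': [0.281, 0.319, -2.276], 'width': 24.002}
[249.1, 263.0] 0.62 [ 523. -125.  287.] [ 454.6 -150.6  160. ]
plane [ 1.91966314e-03 -2.74765616e-03  1.34387007e+02] 963
```

View pics/6.png

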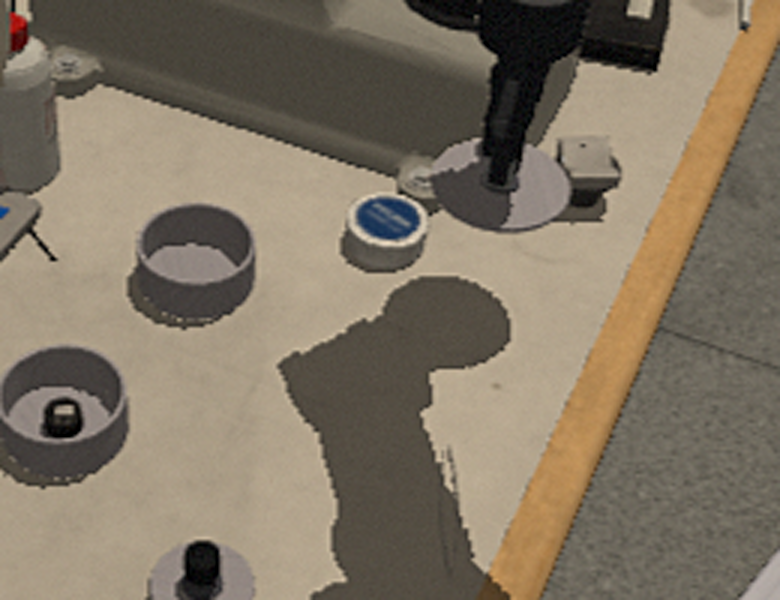

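The lid is held and level, with a plane-fit slope under 0.3° and its disc top about 20 mm below the TCP. The pots and the small lid are undisturbed. I'll carry it over to the pot.

send_rows --rows '[{"x": 0.5,"y": 1,"z": 0,"roll": 0,"claw": 1},{"x": 1.5,"y": 3,"z": 0,"roll": 0,"claw": 1},{"x": 2.7,"y": 5.7,"z": 0,"roll": 0,"claw": 1},{"x": 4,"y": 8.5,"z": 0,"roll": 0,"claw": 1},{"x": 5.3,"y": 11.3,"z": 0,"roll": 0,"claw": 1}]'

```text
clock: 5.25
eef_pos: [508.8, -35.0, 153.4]
tool_rot: [-3.141, 0.001, 0.371]
force: [0.3, -0.3, -2.1]
width: 24.4
```

send_rows --rows '[{"x": 1.3,"y": 2.8,"z": 0,"roll": 0,"claw": 1},{"x": 2.6,"y": 5.6,"z": 0,"roll": 0,"claw": 1},{"x": 4,"y": 8.4,"z": 0,"roll": 0,"claw": 1},{"x": 5.3,"y": 11.2,"z": 0,"roll": 0,"claw": 1},{"x": 6.6,"y": 14,"z": 0,"roll": 0,"claw": 1}]'

```text
clock: 5.67
eef_pos: [574.4, 105.6, 153.1]
tool_rot: [-3.141, 0.002, 0.373]
force: [0.6, -1.2, -2.0]
width: 24.6
```

send_rows --rows '[{"x": 1.3,"y": 2.8,"z": 0,"roll": 0,"claw": 1},{"x": 2.5,"y": 5.4,"z": 0,"roll": 0,"claw": 1},{"x": 3.3,"y": 7,"z": 0,"roll": 0,"claw": 1},{"x": 3.7,"y": 7.8,"z": -1,"roll": 0,"claw": 1},{"x": 3.7,"y": 7.8,"z": -2,"roll": 0,"claw": 1}]'

```text
clock: 6.08
eef_pos: [611.7, 184.6, 132.8]
tool_rot: [-3.14, -0.001, 0.376]
force: [0.1, -0.7, -2.2]
width: 23.9
```

send_rows --rows '[{"x": 0,"y": 0,"z": 0,"roll": 0,"claw": 1},{"x": 0,"y": 0,"z": 0,"roll": 0,"claw": 1},{"x": 0,"y": 0,"z": 0,"roll": 0,"claw": 1},{"x": 0,"y": 0,"z": 0,"roll": 0,"claw": 1}]'

```text
clock: 6.42
eef_pos: [611.7, 179.2, 134.6]
tool_rot: [3.141, 0.0, 0.37]
force: [0.4, -1.2, -2.3]
width: 24.4
```

```bash
python3 -c '
from h import *
s=ctrl.read_state();e=s["eef_pos"];print(s["clock"],e,s["tool_rot"],s["force"],s["width"])
from scipy.optimize import least_squares
for c in("scene","top"):
    im,d=ctrl.get_image(c);P=cloud(c,d);r=np.hypot(P[:,0]-e[0],P[:,1]-e[1])
    zz=e[2]-21
    Q=P[(r<62)&(abs(P[:,2]-zz)<7)]
    A=np.c_[Q[:,:2]-e[:2],np.ones(len(Q))]
    p=least_squares(lambda p:A@p-Q[:,2],[0,0,zz],loss="soft_l1",f_scale=1).x
    h=cv2.convexHull(Q[:,:2].astype(np.float32))[:,0]
    h=h[np.hypot(*(h-e[:2]).T)>45]
    print(c,len(Q),"plane",p.round(4),"disc",circ(h).round(1),len(h))
    if c=="scene":cv2.imwrite("pics/7.png",cv2.resize(im[90:290,100:360],(780,600),interpolation=cv2.INTER_CUBIC))
'
```

```text
6.4167 [611.7151924  179.19867141 134.55681126] [3.14086689e+00 1.56525298e-04 3.69632836e-01] [ 0.43413728 -1.23735642 -2.2689525 ] 24.409715696991665
scene 1099 plane [ 1.400000e-03 -5.900000e-03  1.151621e+02] disc [612.1 180.5  53.8] 34
top 46 plane [-5.380000e-02 -8.100000e-03  1.141961e+02] disc [615.3 174.1  46.7] 8
```

View pics/7.png

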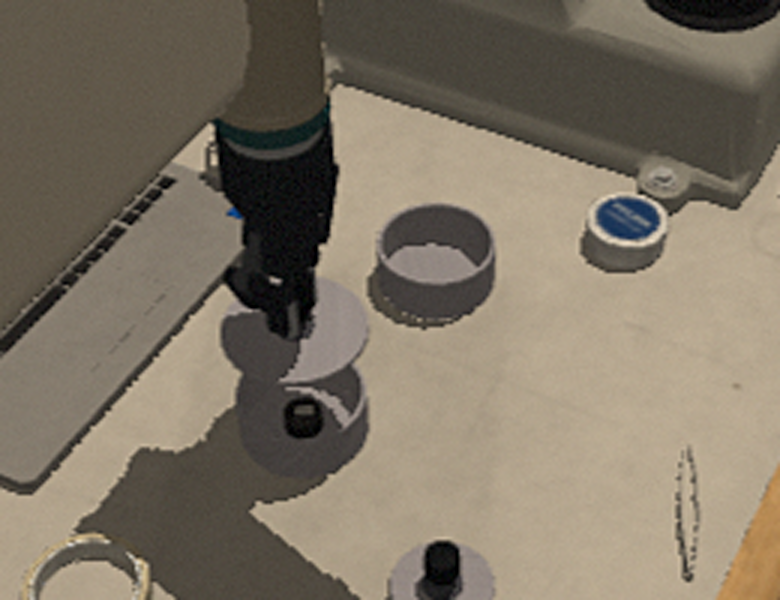

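The lid is level and centred within about 1.5 mm of the pot's axis. I'll lower it.

send_rows --rows '[{"x": -0.1,"y": 0,"z": -1,"roll": 0,"claw": 1},{"x": -0.1,"y": 0,"z": -2.2,"roll": 0,"claw": 1},{"x": -0.1,"y": 0,"z": -3.4,"roll": 0,"claw": 1},{"x": -0.1,"y": 0,"z": -4.2,"roll": 0,"claw": 1},{"x": -0.1,"y": 0,"z": -4.6,"roll": 0,"claw": 1}]'

```text
clock: 6.93
eef_pos: [609.3, 180.5, 85.8]
tool_rot: [-3.141, 0.004, 0.372]
force: [0.6, -0.3, -2.4]
width: 24.5
```

send_rows --rows '[{"x": 0,"y": 0,"z": -0.3,"roll": 0,"claw": 1},{"x": 0,"y": 0,"z": -0.6,"roll": 0,"claw": 1},{"x": 0,"y": 0,"z": -0.9,"roll": 0,"claw": 1},{"x": 0,"y": 0,"z": -1.1,"roll": 0,"claw": 1},{"x": 0,"y": 0,"z": -1.3,"roll": 0,"claw": 1}]'

```text
clock: 7.35
eef_pos: [610.9, 181.0, 75.4]
tool_rot: [3.142, -0.001, 0.372]
force: [0.0, 0.0, -3.0]
width: 23.7
```

No contact yet, so I'll creep down.

send_rows --rows '[{"x": 0,"y": 0,"z": -0.1,"roll": 0,"claw": 1},{"x": 0,"y": 0,"z": -0.2,"roll": 0,"claw": 1},{"x": 0,"y": 0,"z": -0.3,"roll": 0,"claw": 1},{"x": 0,"y": 0,"z": -0.4,"roll": 0,"claw": 1},{"x": 0,"y": 0,"z": -0.4,"roll": 0,"claw": 1}]'

```text
clock: 7.77
eef_pos: [610.6, 180.9, 71.2]
tool_rot: [-3.142, 0.0, 0.372]
force: [-0.9, 0.3, -2.4]
width: 24.4
```

send_rows --rows '[{"x": 0,"y": 0,"z": -0.1,"roll": 0,"claw": 1},{"x": 0,"y": 0,"z": -0.1,"roll": 0,"claw": 1},{"x": 0,"y": 0,"z": -0.2,"roll": 0,"claw": 1},{"x": 0,"y": 0,"z": -0.2,"roll": 0,"claw": 1}]'

```text
clock: 8.1
eef_pos: [610.8, 180.9, 69.7]
tool_rot: [3.142, -0.0, 0.372]
force: [-0.6, -0.4, 1.0]
width: 24.2
```

Contact: the force changed from −2.4 N to +1 N at the expected height. I'll press slightly, look, then release.

send_rows --rows '[{"x": 0,"y": 0,"z": -0.05,"roll": 0,"claw": 1},{"x": 0,"y": 0,"z": -0.1,"roll": 0,"claw": 1},{"x": 0,"y": 0,"z": -0.1,"roll": 0,"claw": 1}]'

```text
clock: 8.35
eef_pos: [610.8, 180.9, 69.6]
tool_rot: [3.142, -0.001, 0.372]
force: [-3.0, -1.1, 8.1]
width: 24.5
```

```bash
cat > chk.py <<'E'
from h import *
import sys
from scipy.optimize import least_squares
s=ctrl.read_state();print(s["clock"],s["eef_pos"].round(1),s["force"].round(1),s["width"])
for c in("scene","top"):
    im,d=ctrl.get_image(c);P=cloud(c,d);e=np.array([611.5,181.5]);r=np.hypot(*(P[:,:2]-e).T)
    Q=P[(r<65)&(abs(P[:,2]-50)<7)]
    A=np.c_[Q[:,:2]-e,np.ones(len(Q))]
    p=least_squares(lambda p:A@p-Q[:,2],[0,0,50],loss="soft_l1",f_scale=1).x
    h=cv2.convexHull(Q[:,:2].astype(np.float32))[:,0]
    print(c,len(Q),"plane",p.round(4),"disc",circ(h).round(1))
    for n,g in(("empty",(648,-8)),("small",(430,220))):
        Q=P[np.hypot(P[:,0]-g[0],P[:,1]-g[1])<75]
        if n=="empty":print(n,circ(Q[Q[:,2]>40]).round(1))
        else:print(n,Q[Q[:,2]>33].mean(0).round(1))
    if c=="scene":cv2.imwrite(sys.argv[1],cv2.resize(im[90:290,100:360],(780,600),interpolation=cv2.INTER_CUBIC))
E
python3 chk.py pics/8.png
```

```text
8.35 [610.8 180.9  69.6] [-3.  -1.1  8.1] 24.50198342019079
scene 1025 plane [ 5.40000e-03 -6.70000e-03  5.04231e+01] disc [610.7 182.1  53.8]
empty [648.1  -8.1  47.8]
small [464.5 178.4 531.8]
top 39 plane [1.60000e-03 7.91000e-02 5.25269e+01] disc [611.2 169.9  41.5]
empty [649.2  -8.6  47.7]
small [409.3 166.1 744.8]
```

Seated: the disc top is at z = 50.4, level and centred. I'll release and rise straight up.

send_rows --rows '[{"x": 0,"y": 0,"z": 0.05,"roll": 0,"claw": 0},{"x": 0,"y": 0,"z": 0.1,"roll": 0,"claw": 0},{"x": 0,"y": 0,"z": 0.1,"roll": 0,"claw": 0},{"x": 0,"y": 0,"z": 0.1,"roll": 0,"claw": 0},{"x": 0,"y": 0,"z": 0.1,"roll": 0,"claw": 0}]'

```text
clock: 8.87
eef_pos: [610.7, 180.9, 69.1]
tool_rot: [3.142, 0.0, 0.372]
force: [-0.5, 0.3, 0.0]
width: 83.0
```

send_rows --rows '[{"x": 0,"y": 0,"z": 0,"roll": 0,"claw": 0},{"x": 0,"y": 0,"z": 0,"roll": 0,"claw": 0},{"x": 0,"y": 0,"z": 0,"roll": 0,"claw": 0},{"x": 0,"y": 0,"z": 0,"roll": 0,"claw": 0}]'

```text
clock: 9.2
eef_pos: [610.7, 180.9, 69.2]
tool_rot: [3.142, 0.0, 0.372]
force: [0.4, 0.2, 0.5]
width: 85.0
```

send_rows --rows '[{"x": 0,"y": 0,"z": 1,"roll": 0,"claw": 0},{"x": 0,"y": 0,"z": 3,"roll": 0,"claw": 0},{"x": 0,"y": 0,"z": 6,"roll": 0,"claw": 0},{"x": 0,"y": 0,"z": 9,"roll": 0,"claw": 0},{"x": 0,"y": 0,"z": 11,"roll": 0,"claw": 0}]'

```text
clock: 9.62
eef_pos: [611.8, 181.2, 182.9]
tool_rot: [3.141, -0.004, 0.372]
force: [0.0, 0.1, 0.5]
width: 85.3
```

send_rows --rows '[{"x": 0,"y": 0,"z": 1,"roll": 0,"claw": 0},{"x": 0,"y": 0,"z": 1,"roll": 0,"claw": 0},{"x": 0,"y": 0,"z": 1,"roll": 0,"claw": 0},{"x": 0,"y": 0,"z": 1,"roll": 0,"claw": 0}]'

```text
clock: 9.95
eef_pos: [609.6, 180.6, 187.8]
tool_rot: [-3.141, 0.003, 0.372]
force: [-0.7, 0.3, 0.2]
width: 85.2
```

```bash
python3 chk.py pics/9.png
```

```text
9.95 [609.6 180.6 187.8] [-0.7  0.3  0.2] 85.2254723366544
scene 1241 plane [-1.10000e-03 -9.00000e-04  5.04317e+01] disc [611.6 182.   53.8]
empty [647.9  -7.8  47.8]
small [431.4 220.6  81.6]
top 94 plane [-8.80000e-03 -2.12000e-02  4.80966e+01] disc [627.6 139.4  12.3]
empty [649.1  -8.6  47.7]
small [430.4 155.2 732.1]
```

View pics/9.png

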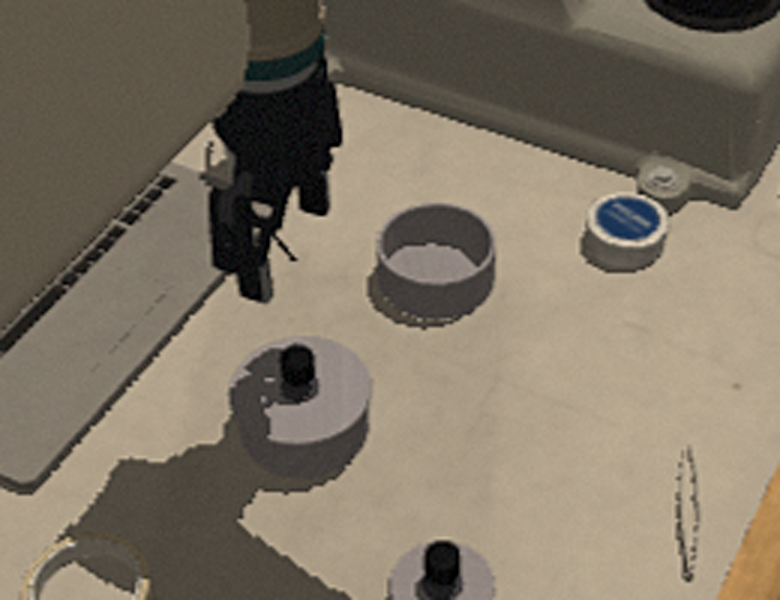

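The lid sits flat on the pot with its knob at (297,365), the gripper is clear above it, and the empty pot and small lid have not moved. I'll hand it in.

```bash
python3 -c '
from cell import ctrl
print(ctrl.finish_job())'
```

```text
the job is handed in; nothing more can be done
None
```

I took the wide lid by its knob, carried it to the pot with the specimen, lowered it until it touched the rim, released it and backed the arm straight up. The job was handed in at about 10 s of the 32 s allowed; the hand-in reports no verdict.

**Last checks, from the scene camera:**
- **Lid seat:** the disc top is at z = 50.4 mm, against 50 mm expected when seated. Its tilt is about 0.1°.
- **Lid position:** the lid's centre is at (611.6, 182.0), and the pot's rim was first measured at (611.0, 181.8).
- **Other objects:** the empty pot is within about 0.3 mm of its start. The small lid looked unmoved in the last picture.
- **Gripper:** it is open, about 110 mm above the lid, with no contact force.

**Checks that failed or disagreed:**
- **Top camera:** the arm blocked its view of the closed pot and the small lid, so its fits there were unusable. It did confirm the empty pot.
- **Small lid number:** the final measurement from the scene camera was spoiled by arm points mixed in, so that check rests on the picture.
- **Wrist camera:** before the grasp it placed the lid about 4 mm from where the fixed cameras did. I aimed between the two.
- **First move calls:** my first three were refused because fields were missing, and nothing moved.

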